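# Set the weighing display for the operator across the bench

### The job

Set the rectangular weighing display so that the operator across the bench can read it: swivel it until the screen is square with its foot, facing out over the keypad, and tilt it up until it leans back only 20 degrees from upright. Leave the round magnifier on the similar stand as it is.

Things in the scene. Friction and masses are not known exactly. Their poses are not given: they have to be found in the camera images.
- display_foot: Weighing display's foot: black slab fixed to the bench, 180 (x) by 170 (y) by 30 mm high, x from -70 to +110. Origin: on the vertical swivel axis at bench height; z up. Its +x side is the front, with the keypad. The horizontal tilt axis crosses the swivel axis 100 mm above the bench. Above it, a black screen 170 mm wide, 18 thick, reaching 110 mm from the tilt axis.
- display_swivel (a joint): Swivel s about the vertical, rad: 0 = screen square with the foot, facing the keypad side (foot +x); positive = counter-clockwise from above. Range -1.2 to 1.2. Friction 0.4 N m, stays where left. Middle of the screen's top rail, in the foot's frame, at tilt t: (-155 sin t cos s, -155 sin t sin s, 100 + 155 cos t) mm; the rail runs along (-sin s, cos s, 0).
- display_tilt (a joint): Lean t, rad: 0 = upright, positive = leaning back, away from the side the screen faces; 0.349 = 20 deg. Range 0 to 1.2. Friction 0.5 N m, stays where left. Rail: aluminium tube 12 mm thick, 140 wide, parallel to the tilt axis, 155 mm from it, in the screen's plane; 39 mm clear between it and the screen, 128 between its end legs; can be pinched from above and turns in the fingers.
- magnifier_lens (a point): Bystander: centre of a round magnifier lens (black rim 116 mm across, 16 mm thick) on a round grey foot 130 mm across, with a swivel and tilt like the display's (tilt axis 100 mm above the bench, lens centre 65 mm from it), but no rail. Leave it as it is.

How it is judged:
By the outcome, as a careful person would: the job done as asked, in the order asked, and still so for the second after the job is handed in, with the robot touching nothing.
It also fails if it takes over 32 s, if anything falls off the work surface, if the arm or the gripper's body presses on something with over 40 N, if the wrist force passes 120 N, or if a joint passes its speed limit or range.

### The arm

A 6-joint arm with a two-finger parallel gripper is mounted at the origin on the work surface. World frame = base frame: x ahead of the robot, y to its left, z up, the work surface at z = 0. Lengths are in m, angles in rad, forces in N, time in s.
With the tool pointing down it reaches from about 0.275 to 0.875 m from the base axis. Payload 12.5 kg.
Tool frame: the origin (TCP) lies at the very end of the fingers, on their centre line; the grasp point (between the pads) lies 19 mm behind it; x points along the fingers, y is the direction in which the jaws open and shut, and the axes are right-handed (so a half turn about x gives the same grasp; the last joint's range is limited). The gripper opens to 85 mm and grips with 20 to 120 N. Pads are 22 mm wide; open, the fingers measure 114 mm over their backs; the gripper's body (76 mm by 85 mm) begins 54 mm behind the grasp point. The pads swing forward as they close: fully open they stand 13 mm farther back than shut.
Start: joints at [-1.348, 0.351, 1.652, -0, 1.139, -0.085], TCP at [0.167, -0.524, 0.231] pointing down, gripper open.
Joint ranges: [-2.75, 2.75], [-0.79, 2.1], [0.01, 2.65], [-1.57, 4.71], [0.07, 3.14], [-2.87, 2.87]. Speed limits (rad/s): [2.22, 2.22, 2.79, 3.14, 3.14, 3.14].

### API

Orientations are given as a 3x3 rotation matrix whose columns are the frame's x, y, z axes.
In Python, from bench import manip gives the robot as it stands. Calls block until the motion is done:
- manip.move_ptp(position, orientation): joint-space move of the TCP to a pose.
- manip.move_l(position, attitude=None, max_speed=0.15): straight line of the TCP; attitude=None keeps the orientation; max_speed is the mean speed in m/s.
- manip.move_j(angles): joint-space move.
- manip.set_gripper(opening, effort=None): opening from 0.0 (shut) to 1.0 (fully open); effort is the grip in N (None keeps the last); returns when the fingers have stopped.
- manip.dwell(seconds).
- manip.inverse_kinematics(position, orientation): joint angles nearest the present ones, or None.
- manip.grab_frame(name): name is "side" or "top"; returns (picture, depth): 420x560x3 uint8, red, green, blue; 420x560 float32, m along the optical axis (not along the pixel's ray), 0 where there is no reading.
- manip.get_calibration(name): a dict with "camera_matrix" (3x3 intrinsics, pixels), "R" (3x3) and "t" (3): a world point X has camera coordinates R X + t. Camera axes: x right, y down, z forward; pixel columns grow to the right and rows downward; lengths in m; the calibration is good to about 2 mm. A picture is of the moment at which its call begins. get_calibration takes no time and is no camera call.
A pose or a line that the arm cannot do raises manip.Unreachable and nothing moves.
- manip.sign_off(): hands the job in, once; it reports no verdict.
Trained networks look in the newest picture that a camera, given by its name, has taken for a name from the list of things; names that differ only in an ending like _2 or _b are one class to them, and where a whole thing is asked for, a point or a joint stands for the part that bears it (a point fixed in the world has none). Each returns a list of dicts, best first, with "confidence" (0 to 1); they miss things now and then, are a little off and sometimes report something else, mostly with a low value. They report only what shows in the picture. A call takes as long as a camera call.
- manip.look_for(camera, name): "at" ([x, y, z] in m, in world coordinates, good to about 4 mm: the middle of the surface that is visible of it).
Readings, each from a call of its own:
- manip.current_time(): time.
- manip.current_qpos(): joint angles.
- manip.current_joint_vel(): joint speeds.
- manip.current_joint_torque(): joint torques, N m.
- manip.current_ee_pos(): TCP position.
- manip.current_tcp_rot(): TCP orientation.
- manip.current_force(): force on the tool from outside, world axes, zero at the start.
- manip.current_ft_torque(): the same for the moment, N m.
- manip.current_grip_width(): opening from 0.0 (shut) to 1.0 (fully open).
Only numpy, scipy, OpenCV 4.12 (cv2) and the standard library are available. Lean on these libraries where they do the work, as an engineer would, in place of code of your own. Each camera call takes 0.05 s, during which the arm holds its last target. There are 200 camera calls.

## Working session

There is one attempt and no reset: what is moved stays moved. The work goes in short steps, each a Python script; the robot and the scene stay as the last script left them, time stands still between calls to the robot, and variables do not carry over. Pictures are saved under pics/ and viewed, about 8 in all and at most 12, crops included, and the job is handed in when it is done.

```bash
ls; mkdir -p pics
python3 - <<'E'
from bench import manip
import cv2,numpy as np
ims=[]
for c in("side","top"):
    p,d=manip.grab_frame(c); np.savez(f"pics/{c}0.npz",p=p,d=d); cv2.imwrite(f"pics/{c}0.png",p[:,:,::-1])
    k=manip.get_calibration(c); print(c,k)
    for n in("display_foot","display_swivel","display_tilt","magnifier_lens"):
        print(n,[(np.round(r["at"],3),round(r["confidence"],2)) for r in manip.look_for(c,n)][:4])
print(manip.current_time())
E
```

```text
pics
side {'camera_matrix': array([[497.26397506,   0.        , 272.62392848],
       [  0.        , 497.26397506, 210.24712508],
       [  0.        ,   0.        ,   1.        ]]), 'R': array([[-0.86436053, -0.50264396, -0.01516336],
       [-0.33941398,  0.60538417, -0.71993622],
       [ 0.37105125, -0.61713779, -0.69387457]]), 't': array([0.53838138, 0.31841443, 0.76201518])}
display_foot [(array([0.599, 0.209, 0.033]), 0.56)]
display_swivel [(array([0.583, 0.181, 0.158]), 0.89)]
display_tilt [(array([0.573, 0.176, 0.161]), 0.82)]
magnifier_lens [(array([ 0.596, -0.214,  0.146]), 0.82)]
top {'camera_matrix': array([[539.87641275,   0.        , 280.65514495],
       [  0.        , 539.87641275, 211.98606703],
       [  0.        ,   0.        ,   1.        ]]), 'R': array([[-0.02611542, -0.99965809,  0.00129875],
       [-0.99677049,  0.02594125, -0.07599758],
       [ 0.07593791, -0.00327927, -0.99710716]]), 't': array([0.00333849, 0.61968839, 1.05956878])}
display_foot [(array([0.621, 0.18 , 0.115]), 0.73)]
display_swivel [(array([0.585, 0.163, 0.162]), 0.75)]
display_tilt [(array([0.589, 0.158, 0.166]), 0.6)]
magnifier_lens [(array([ 0.601, -0.222,  0.154]), 0.81)]
0.5
```

View pics/side0.png

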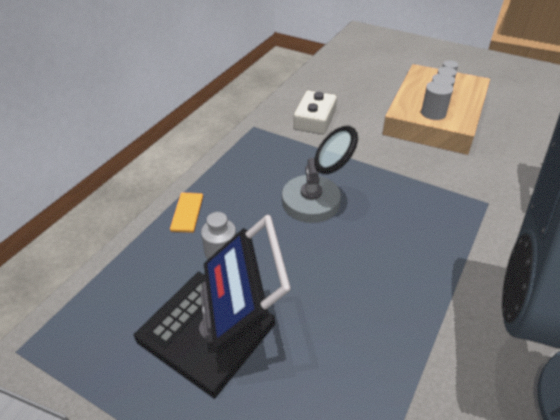

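View pics/top0.png

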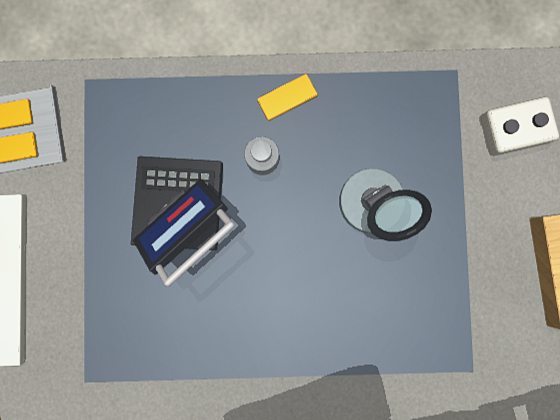

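Side view: the display's foot is at about (205,335), with the keypad on the far (+x) side and the rail at (275,255). The magnifier is at (335,150). Top view: the foot spans (132..222, 157..245) with the keypad up (+x). The screen is swivelled counter-clockwise, the rail runs from (165,283) to (235,222), and a metal cylinder stands at (262,152). Next I'll measure the foot and rail from depth.

```bash
cat > h.py <<'E'
from bench import manip
import cv2,numpy as np
def cloud(c,p,d):
    k=manip.get_calibration(c);K=k["camera_matrix"]
    v,u=np.nonzero(d>0);z=d[v,u]
    X=np.c_[(u-K[0,2])/K[0,0]*z,(v-K[1,2])/K[1,1]*z,z]
    return (X-k["t"])@k["R"],p[v,u].astype(int),u,v
def rail(W,C,zmin=.12):
    br=C.min(1)>115; sat=C.max(1)-C.min(1)<60
    m=br&sat&(W[:,2]>zmin)&(W[:,2]<.29)&(abs(W[:,0]-.58)<.25)&(abs(W[:,1]-.17)<.17)
    return m
E
python3 - <<'E'
from h import *
F=[];
for c in("side","top"):
    f=np.load(f"pics/{c}0.npz");W,C,u,v=cloud(c,f["p"],f["d"])
    m=(C.max(1)<60)&(W[:,2]>.022)&(W[:,2]<.036)&(W[:,0]>.45)&(W[:,0]<.8)&(W[:,1]>.05)&(W[:,1]<.35)
    P=W[m]; 
    # drop isolated
    from scipy.spatial import cKDTree
    n=np.array([len(q) for q in cKDTree(P[:,:2]).query_ball_point(P[:,:2],.008)]);P=P[n>8]
    F.append(P);r=cv2.minAreaRect(P[:,:2].astype(np.float32));print(c,len(P),r,np.median(P[:,2]))
    print(cv2.boxPoints(r).round(3).tolist())
    m=rail(W,C);R=W[m]
    print("bright",len(R),R.min(0).round(3),R.max(0).round(3))
    np.savez(f"pics/r{c}.npz",R=R,u=u[m],v=v[m])
    im=f["p"].copy();im[v[m],u[m]]=(0,255,0);
    m2=np.zeros(1)
    cv2.imwrite(f"pics/m{c}.png",im[100:320,100:400,::-1] if c=="top" else im[180:400,120:420,::-1])
A=np.vstack(F);r=cv2.minAreaRect(A[:,:2].astype(np.float32));print("both",r,cv2.boxPoints(r).round(3).tolist())
a=cv2.imread("pics/mtop.png");b=cv2.imread("pics/mside.png");cv2.imwrite("pics/m.png",np.hstack([a,b]))
E
```

```text
side 5023 ((0.6423314213752747, 0.19846920669078827), (0.16943052411079407, 0.17855863273143768), 85.3332748413086) 0.030256887165229288
[[0.5460000038146973, 0.12099999934434891], [0.7239999771118164, 0.10700000077486038], [0.7379999756813049, 0.2759999930858612], [0.5600000023841858, 0.28999999165534973]]
bright 1715 [0.489 0.069 0.148] [0.634 0.218 0.217]
top 443 ((0.6363649368286133, 0.18393442034721375), (0.145859494805336, 0.16550366580486298), 85.64779663085938) 0.02954067682883725
[[0.5479999780654907, 0.11699999868869781], [0.7129999995231628, 0.10499999672174454], [0.7239999771118164, 0.25], [0.5590000152587891, 0.2630000114440918]]
bright 1364 [0.49  0.067 0.149] [0.633 0.215 0.219]
both ((0.6421526074409485, 0.19717831909656525), (0.17192813754081726, 0.17855499684810638), 85.15714263916016) [[0.5460000038146973, 0.11900000274181366], [0.7239999771118164, 0.10400000214576721], [0.7379999756813049, 0.2750000059604645], [0.5600000023841858, 0.28999999165534973]]
```

View pics/m.png

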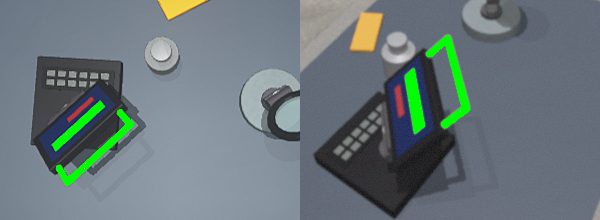

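```bash
cat >> h.py <<'E'
from scipy.optimize import least_squares
PSI=-.0829; XA=np.array([np.cos(PSI),np.sin(PSI),0]); YA=np.array([-XA[1],XA[0],0]); O=np.array([.6422,.1978,0])-.02*XA
def railpose(s,t):
    a=XA*np.cos(s)+YA*np.sin(s); return O+[0,0,.1]-.155*np.sin(t)*a+[0,0,.155*np.cos(t)], -XA*np.sin(s)+YA*np.cos(s)
def fit(R,x0):
    x=np.array(x0,float)
    for _ in range(6):
        c,a=railpose(*x);q=R-c;al=q@a;dd=np.linalg.norm(q-np.outer(al,a),axis=1)
        S=R[(dd<(.03 if _==0 else .012))&(abs(al)<.055)]
        def f(x):
            c,a=railpose(*x);q=S-c;return np.linalg.norm(q-np.outer(q@a,a),axis=1)-.006
        x=least_squares(f,x,loss="soft_l1",f_scale=.002).x
    return x,len(S),np.sqrt(np.mean(f(x)**2)),S
def look(tag,x0,cams=("side","top")):
    for c in cams:
        p,d=manip.grab_frame(c);cv2.imwrite(f"pics/{c}{tag}.png",p[:,:,::-1]);W,C,u,v=cloud(c,p,d)
        R=W[rail(W,C)];
        try: x,n,e,S=fit(R,x0);print(c,"s,t deg",np.degrees(x).round(1),n,round(e,4))
        except Exception as ex: print(c,ex)
E
python3 - <<'E'
from h import *
print(O)
for c in("side","top"):
    R=np.load(f"pics/r{c}.npz")["R"]
    x,n,e,S=fit(R,(.7,.7));print(c,np.degrees(x),x,n,e);print(railpose(*x))
    # free line
    m=S.mean(0);d=np.linalg.svd(S-m)[2][0];print("free",m,d, "yaw",np.degrees(np.arctan2(d[1],d[0])))
    # rail ends
    c0,a=railpose(*x);q=R-c0;al=q@a;dd=np.linalg.norm(q-np.outer(al,a),axis=1);print("ends",al[dd<.012].min(),al[dd<.012].max())
E
```

```text
[0.62226868 0.1994561  0.        ]
side [45.83719304 45.28863125] [0.80000994 0.79043573] 457 0.0007987504043865935
(array([0.539246  , 0.12706301, 0.20904804]), array([-0.65720916,  0.75370825,  0.        ]))
free [0.53797728 0.13014214 0.21344932] [-0.65749511  0.75345791  0.00116667] yaw 131.10914857294384
ends -0.07636184596075765 0.07495436978231183
top [45.93612751 45.41461436] [0.80173667 0.79263455] 463 0.0013944217050761596
(array([0.53919088, 0.12676204, 0.20880557]), array([-0.65850963,  0.7525723 ,  0.        ]))
free [0.53902285 0.12675044 0.21313248] [-6.58124876e-01  7.52908626e-01  4.98942269e-04] yaw 131.15702772384816
ends -0.07877397570192547 0.07233290637513468
```

```bash
cat >> h.py <<'E'
SG=1
def att(s):
    y=SG*(XA*np.cos(s)+YA*np.sin(s));x=np.array([0,0,-1.]);return np.c_[x,y,np.cross(x,y)]
def tcp(s,t,dz=0): return railpose(s,t)[0]+[0,0,-.019+dz]
E
python3 - <<'E'
import h
from h import *
for sg in(1,-1):
    h.SG=sg
    print(sg,[np.round(manip.inverse_kinematics(tcp(s,t,dz),att(s)),2) if manip.inverse_kinematics(tcp(s,t,dz),att(s)) is not None else None for s,t,dz in((.801,.791,.1),(.801,.791,0),(0,.791,0),(0,.349,0),(0,.349,.1))])
E
```

```text
1 [array([ 0.15,  0.3 ,  1.57, -0.  ,  1.27, -0.57]), array([ 0.15,  0.4 ,  1.68, -0.  ,  1.05, -0.57]), array([ 0.3 ,  0.4 ,  1.69, -0.  ,  1.05,  0.39]), array([ 0.27,  0.45,  1.51, -0.  ,  1.18,  0.35]), array([ 0.27,  0.38,  1.38, -0.  ,  1.39,  0.35])]
-1 [array([ 0.15,  0.3 ,  1.57, -0.  ,  1.27,  2.57]), array([ 0.15,  0.4 ,  1.68, -0.  ,  1.05,  2.57]), array([ 0.3 ,  0.4 ,  1.69, -0.  ,  1.05, -2.76]), array([ 0.27,  0.45,  1.51, -0.  ,  1.18, -2.79]), array([ 0.27,  0.38,  1.38, -0.  ,  1.39, -2.79])]
```

SG=+1 keeps the wrist well within range. I'll lift, go above the rail, and check from the side before descending.

Run:
```python
from h import *
p=manip.current_ee_pos();manip.move_l(p+np.array([0,0,.1]),max_speed=.2)
manip.set_gripper(.36,60)
manip.move_ptp(tcp(.801,.791,.1),att(.801))
manip.move_l(tcp(.801,.791,.03),max_speed=.12)
look(1,(.8,.79))
print(manip.current_time(),manip.current_ee_pos(),manip.current_force())
a=cv2.imread("pics/side1.png")[130:400,120:420];b=cv2.imread("pics/top1.png")[100:370,80:380];cv2.imwrite("pics/c1.png",np.hstack([a,b]))
```

```text
side s,t deg [45.9 45.3] 451 0.0008
top s,t deg [46.6 45.4] 34 0.0012
5.2083 [0.53973924 0.12697331 0.22092803] [-0.83602157  0.20654243 -0.70749826]
```

View pics/c1.png

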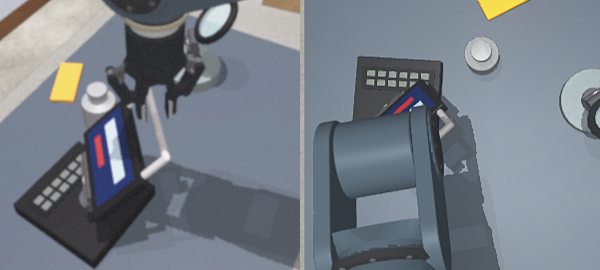

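In the left crop the open fingers (140,105 and 170,110) straddle the rail (150,95 to 167,155). The right crop mostly shows the arm covering the display. I'll grasp, swivel, tilt and measure.

Run:
```python
from h import *
manip.move_l(tcp(.801,.791,0),max_speed=.06);print("f",manip.current_force().round(1))
manip.set_gripper(0.0,60);print("grip mm",manip.current_grip_width()*85,"f",manip.current_force().round(1),manip.current_time())
for s in np.linspace(.801,0,6)[1:]:
    manip.move_l(tcp(s,.791),att(s),max_speed=.06);print(round(s,2),manip.current_force().round(1),manip.current_ft_torque().round(2))
look(2,(0,.79),("side",))
for t in np.linspace(.791,.349,4)[1:]:
    manip.move_l(tcp(0,t),att(0),max_speed=.06);print(round(t,2),manip.current_force().round(1),manip.current_ft_torque().round(2))
look(3,(0,.349),("side",))
print(manip.current_grip_width()*85,manip.current_time(),manip.current_ee_pos()-tcp(0,.349))
```

```text
f [ 0.7 -0.  -0.1]
grip mm 10.15713775700022 f [-4.4 -3.8  6.1] 6.175
0.64 [-5.   0.4  6.9] [-0.03  0.81 -0.07]
0.48 [-3.7  0.6  6.7] [ 0.26  0.55 -0.13]
0.32 [-1.7  2.3  4.5] [ 0.46  0.29 -0.09]
0.16 [0.7 3.5 2. ] [ 0.48 -0.17 -0.07]
0.0 [ 4.   2.8 -2.3] [ 0.46 -0.63  0.02]
side s,t deg [-1.1 45.4] 371 0.0018
0.64 [-4.2  1.5  2.6] [0.31 0.79 0.  ]
0.5 [-7.9  2.2 11.7] [0.23 1.59 0.09]
0.35 [-8.7 -0.1 19. ] [0.18 1.69 0.06]
side s,t deg [-0.6 20.1] 359 0.0017
9.596563687099026 10.0833 [0.00019982 0.00016784 0.00240155]
```

Run:
```python
from h import *
manip.set_gripper(.36);print(manip.current_force().round(1))
p=manip.current_ee_pos();manip.move_l(p+np.array([0,0,.12]),max_speed=.12)
manip.move_l(p+np.array([-.2,-.1,.14]),max_speed=.2)
look(4,(0,.349))
for c in("side","top"):print(manip.look_for(c,"magnifier_lens")[:1])
print(manip.current_time())
a=cv2.imread("pics/side4.png")[120:400,120:420];b=cv2.imread("pics/top4.png")[100:380,80:380];cv2.imwrite("pics/c4.png",np.hstack([a,b]))
```

```text
[-0.1  0.   0.1]
side s,t deg [ 0.3 19.8] 619 0.0009
top s,t deg [ 0.5 19.7] 495 0.0014
[{'at': [0.5955, -0.2131, 0.1464], 'confidence': 0.97}]
[{'at': [0.5986, -0.2187, 0.155], 'confidence': 0.8}]
13.0417
```

View pics/c4.png

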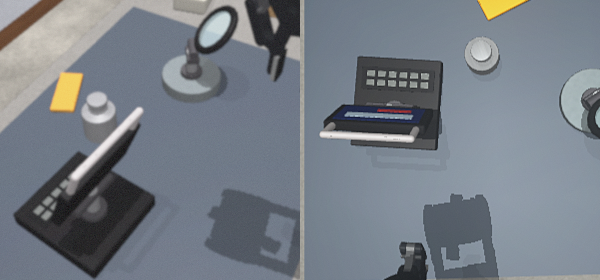

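The picture shows the rail (right crop, 320,135 to 420,135) parallel to the foot's edges, the screen facing the keypad, and the gripper well clear. The measured swivel is about 0.4° and the lean about 19.8°. The magnifier has not moved.

Run:
```python
from bench import manip
manip.sign_off()
```

```text
the job is handed in; nothing more can be done
```

The weighing display is set as asked, and I have handed the job in. I pinched the rail from above, swivelled the screen square with its foot (from about 46° to 0°), then tilted it up (from about 45° to 20°), released it and backed away.

- **Display:** after release, the side camera read a swivel of 0.3° and a lean of 19.8°; the top camera read 0.5° and 19.7°. The readings taken with the gripper still on the rail were up to 1.1° off in swivel. I put that down to gripper pixels in the fit, and the two clear views agree.
- **Arm position:** at the end of the tilt the gripper sat 2.4 mm higher than commanded, with about 21 N on the wrist. The final angles do not show any effect from this.
- **Magnifier:** its position matches the start to within about 4 mm, the accuracy of the network that finds it.
- **Time and force:** the last clock reading was 13.0 s of the 32 s allowed, and the highest wrist force I read was about 21 N. The gripper was well clear of everything at hand-in.

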